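# Reject a failed sample box through the spring flap of a checkweigher bin

## Task

The white sample box on the weighing plate has failed its weight check. Push the spring flap of the reject bin open with one finger and keep it open while the other finger slides the box along the plate, over the sill and into the bin, so that the flap never presses on the box; then let the flap close behind it. Do not pick the box up, do not lean on the weighing plate, and leave everything else where it is.

Things in the scene. Friction and masses are not known exactly. Their poses are not given: they have to be found in the camera images.
- station: Fixed checkweighing station, one unit: bare metal load-cell housing with a weighing plate on top, and beside it a sheet-steel reject bin. Origin on the table directly below the middle of the closed flap; z up, x level from the plate through the flap into the bin, y to the left of that. In this frame, mm: housing x -218 to -8, y -75 to 75, top z 58; side walls of the bin at y -64 and 64, up to z 106.
- plate: The weighing plate on its stem (fixed part of the station): flat steel, 140 x 124 x 5 mm; origin at the centre of its top face. In the station's frame: x -144 to -4, y -62 to 62, top at z 85 mm.
- sill (a point): Middle of the bin's steel sill under the flap, at its top: station x 3.5, y 0, z 85 mm. The sill runs from x -1 to 8, level with the plate, with a 3 mm gap between them. The clear passage over it is y -58 to 54, between a square stop post and the round hinge post, both up to z 130.
- bin_floor (a point): Centre of the reject bin's floor: station x 98, y 0, z 9 mm. Inside, the bin is x 8 to 191, y -62 to 62 mm; behind the sill it drops straight to this floor. Walls up to z 106; a clear cover strip closes only its rear (x 157 to 193, z 107), the rest is open from above.
- flap (a joint): Angle of the flap, rad: 0 closed (standing across the passage above the sill), growing as it is pushed from the plate's side into the bin; stop at 1.75. Upright sheet metal, 34 mm high (station z 89 to 123 mm), 3 mm thick, on a vertical hinge at the passage's +y side, free edge 118 mm from it. A spring closes it: 0.04 N m at closed plus 0.05 N m per rad; let go, it shuts in about a second.
- flap_edge (a point): Free vertical edge of the flap, half-way up it, 116.5 mm from the hinge; closed, at station x 2, y -56, z 106.
- flap_hinge (a point): Hinge axis of the flap, at half the flap's height: station x 2, y 60.5, z 106.
- box_centre (a point): Centre of the failed sample box, the one on the weighing plate: a closed white plastic box with snap lid, 48 mm along its x by 44 mm along its y by 22 mm high, plus a lug 18 x 10 x 3 mm on the lid; 60 to 110 g. It lies flat on the plate, this point 11 mm above the plate, its x roughly along the station's x; about 80 to 106 mm before the closed flap.
- weight: Bystander: steel check weight with a knob, 28 mm across, 44 mm high, standing on the housing's free end behind the plate. Origin at the centre of its underside.
- spare_box: Bystander: another sample box like the failed one, on the table beside the housing. Origin at the centre of its underside.
- tweezers: Bystander: steel tweezers, 145 mm long, 7 mm high, lying on the table beside the housing on its other side.
- vial: Bystander: amber vial with white cap, 28 mm across, 55 mm high, on the table beside the bin. Origin at the centre of its underside.
- dish: Bystander: open white dish, 100 x 75 x 22 mm, with tablets, on the table. Origin at the centre of its underside.
- nozzle: Bystander: spare white suction nozzle, 60 mm across its foot, 72 mm high. Origin at the centre of its underside.
- beaker: Bystander: small glass beaker, 56 mm across, 65 mm high. Origin at the centre of its underside.
- driver: Bystander: screwdriver, 180 mm, lying on the table.
- box: The failed sample box itself; origin at the centre of its underside, x along its 48 mm side, z up.
Mind the look-alikes: they are no part of the job. Leave any blue or pink look-alike of the box alone.

How it is judged:
On the way, in this order (a step that is already met when the one before it is completed fails the run):
1. a finger holds the flap open (past 0.35 rad) while the box is still on the plate (its centre 15 mm or more before the flap line) (value of joint flap above 0.35 rad and contact force between the fingers and flap above 0.1 N and x of box_centre in the frame of station below -0.015 m and z of box_centre in the frame of station above 0.088 m), for 0.05 s.
2. with the flap still held open by a finger, a finger is pushing the box over the sill (its centre past a point 15 mm before the flap line) (value of joint flap above 0.35 rad and contact force between the fingers and flap above 0.1 N and contact force between the fingers and box above 0.03 N and x of box_centre in the frame of station above -0.015 m and z of box_centre in the frame of station above 0.07 m), for 0.02 s.
3. the box is down in the bin (x of box_centre in the frame of station between 0.012 and 0.19 m and y of box_centre in the frame of station between -0.06 and 0.06 m and z of box_centre in the frame of station below 0.06 m), for 0.1 s.
At the end, for the whole second after the job is handed in: The failed box lies at rest inside the reject bin (its centre inside the walls and more than 25 mm below the sill) and the flap is closed again (within 0.08 rad) (all of step 3 and value of joint flap below 0.08 rad and linear speed of box below 0.02 m/s); the robot touches nothing.
It fails at once if the box is lifted (its centre more than 12 mm above where it rests on the plate) (z of box_centre in the frame of station above 0.108 m).
It fails at once if the flap presses on the box with more than 0.5 N (contact force between flap and box above 0.5 N).
It fails at once if the fingers press on the weighing plate with more than 20 N (contact force between the fingers and plate above 20 N).
It fails at once if a bystander is moved by more than 20 mm (distance of any of weight, spare_box, tweezers, vial, dish, nozzle, beaker, driver from where it was at the start of the episode above 0.02 m).
It also fails if it takes over 48 s, if anything falls off the work surface, if the arm or the gripper's body presses on something with over 40 N, if the wrist force passes 120 N, or if a joint passes its speed limit or range.

## Robot

A 7-joint arm with a two-finger parallel gripper is mounted at the origin on the work surface. World frame = base frame: x ahead of the robot, y to its left, z up, the work surface at z = 0. Lengths are in m, angles in rad, forces in N, time in s.
With the tool pointing down it reaches from about 0.425 to 0.875 m from the base axis. Payload 4.7 kg.
Tool frame: the origin (TCP) lies at the very end of the fingers, on their centre line; the grasp point (between the pads) lies 19 mm behind it (grip_point_offset is the distance from the TCP to the grasp point, in m); x points along the fingers, z is the direction in which the jaws open and shut, and the axes are right-handed (so a half turn about x gives the same grasp; the last joint's range is limited). The gripper opens to 87 mm and grips with 3 to 60 N. Pads are 19 mm wide; open, the fingers measure 117 mm over their backs; the gripper's body (75 mm by 190 mm) begins 51 mm behind the grasp point.
Start: joints at [1.199, 0.321, -0.07, 1.45, 0.023, 1.371, -0.057], TCP at [0.245, -0.602, 0.223] pointing down, gripper open.
Joint ranges: [-2.86, 2.86], [-0.3, 2.09], [-1.38, 1.24], [0.06, 2.45], [-1.56, 4.7], [0.09, 2.05], [-2.69, 2.69]. Speed limits (rad/s): [2.57, 2.57, 3.14, 3.14, 3.14, 3.14, 3.14].

## Interface

Orientations are given as a rotation vector (axis times angle).
In Python, from bench import get_state, get_image, calibration, close_job, grip_point_offset gives the robot as it stands.
- The arm moves only by the tool play_rows, never from a script. Its argument "targets" is a list of rows, each an object with "claw": the closure, from 0 (fully open) to 1 (shut); "linear": the shift along the tool's x, y, z as a fraction of full scale, a list of three; "rotation": the turn, a rotation vector about the tool's x, y, z as a fraction of full scale, a list of three. In form: [{"claw": claw, "linear": [x, y, z], "rotation": [wx, wy, wz]}, ...]. A call has 1 to 10 rows; each row shifts and turns the pose as measured when the row begins, along the tool's axes as they then stand; what a row does not reach is not made up. Full scale, the value 1, is 2.5 cm for a shift and 90 degrees for a turn. A row lasts 1/12 s, in which the tool goes at most 41.7 mm and 7.16 degrees, less where a joint would pass 70% of its speed; a pose out of reach is approached as far as the arm can. A call with a number of a shift or a turn outside -1 to 1 is refused whole. A call with a gripper value outside its range is refused whole. The fingers move at their own pace and stop on an object; "newtons" is the grip in N (left out, the last holds). Time passes only in rows, so rows that do not move let the fingers close. It gives the time, the measured TCP pose, the force and the opening at its end, in the units of the state.
- get_state(): the state, without advancing time (a new reading comes with each control period).
- get_image(name): name is "side" or "top"; returns the picture (400x640x3 uint8, blue, green, red); there is no depth.
- calibration(name): a dict with "fx", "fy", "cx", "cy" (pixels), "dist_coeffs" ([k1, k2, p1, p2, k3] as OpenCV has them; the pictures are not rectified), "rvec" (rotation vector, rad) and "tvec" (3), from world to camera coordinates, as OpenCV has them. Camera axes: x right, y down, z forward; pixel columns grow to the right and rows downward; lengths in m; the calibration is good to about 2 mm. A picture is of the moment at which its call begins. calibration takes no time and is no camera call.
- close_job(): hands the job in, once; it reports no verdict.
The state is a dict: "time": time; "joint_positions": joint angles; "qd": joint speeds; "joint_torque": joint torques, N m; "position": TCP position; "tool_rot": TCP orientation; "ft_force": force on the tool from outside, world axes, zero at the start; "torque": the same for the moment, N m; "grip_width": opening from 0.0 (shut) to 1.0 (fully open).
Only numpy, scipy, OpenCV 4.12 (cv2) and the standard library are available. Lean on these libraries where they do the work, as an engineer would, in place of code of your own. Each camera call takes 0.05 s, during which the arm holds its last target. There are 200 camera calls.

## Working session

There is one attempt and no reset: what is moved stays moved. The work goes in short steps, Python scripts to look and compute and a tool call to move; the robot and the scene stay as the last step left them, time stands still between calls to the robot, and variables do not carry over. Pictures are saved under pics/ and viewed, about 8 in all and at most 12, crops included, and the job is handed in when it is done.

Besides the shell and the picture viewer there is one more tool, called after "Emit:" as a command line: name --argument value ..., lists and objects as JSON in quotes. play_rows: Moves the arm, as the interface text tells. Shift numbers are shares of 2.5 cm and turn numbers shares of 90 degrees, none past 1 either way. Its arguments: {"type":"object","properties":{"targets":{"type":"array"},"newtons":{"type":"number"}},"required":["targets"]}

```bash
mkdir -p pics
cat > h.py <<'E'
import numpy as np, cv2
from bench import *
def cam(n):
    c=calibration(n);K=np.array([[c['fx'],0,c['cx']],[0,c['fy'],c['cy']],[0,0,1.]])
    return K,np.array(c['dist_coeffs'],float),np.array(c['rvec'],float),np.array(c['tvec'],float)
def ray(n,uv):
    K,d,r,t=cam(n);R=cv2.Rodrigues(r)[0]
    p=cv2.undistortPoints(np.array(uv,float).reshape(-1,1,2),K,d)[:,0]
    return -R.T@t,np.c_[p,np.ones(len(p))]@R
def onz(n,uv,z):
    o,v=ray(n,uv);return o+v*((z-o[2])/v[:,2])[:,None]
def proj(n,P):
    K,d,r,t=cam(n);return cv2.projectPoints(np.array(P,float).reshape(-1,3),r,t,K,d)[0][:,0]
E
python3 - <<'E'
from h import *
for n in('top','side'):
    im=get_image(n);cv2.imwrite(f'pics/{n}0.png',im)
    K,d,r,t=cam(n);R=cv2.Rodrigues(r)[0];print(n,-R.T@t,R[2],K[0,0])
s=get_state();print(s);print(grip_point_offset)
E
```

```text
top [0.31001699 0.01087937 1.19517548] [ 0.18615327 -0.01773223 -0.98236069] 427.7130694301534
side [-0.03309724  0.85690921  0.90804315] [ 0.43936522 -0.65330723 -0.61656132] 493.756945168908
{'time': 0.1, 'joint_positions': array([ 1.19910401,  0.32176   , -0.07010811,  1.45153282,  0.02259184,
        1.37082021, -0.0569001 ]), 'qd': array([ 1.51275605e-03, -3.77452227e-03, -1.28236104e-03, -2.08046734e-03,
        2.06481162e-04,  2.78393371e-03, -9.45662275e-05]), 'joint_torque': array([ 2.35520401e-04, -4.92573380e+01, -4.05558860e-01, -3.13397849e+01,
       -6.41077501e-02,  3.95067735e-02,  5.58454326e-05]), 'position': array([ 0.24437547, -0.60177837,  0.22157398]), 'tool_rot': array([ 0.92139965,  1.36890177, -0.91991218]), 'ft_force': array([ 0.66165094,  0.1418406 , -0.17391306]), 'torque': array([ 0.00590963,  0.04068445, -0.01186614]), 'grip_width': 1.000331101137811}
0.0187
```

View pics/top0.png

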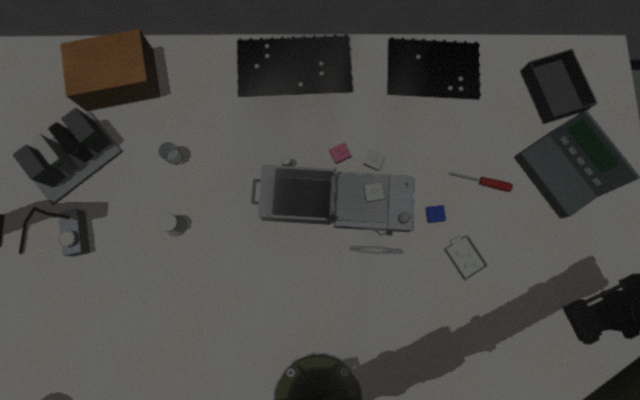

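View pics/side0.png

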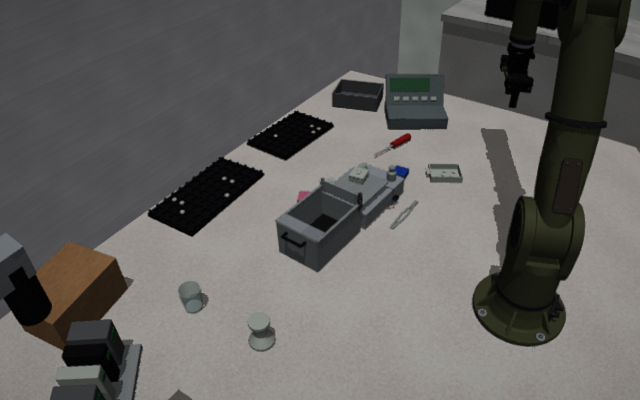

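Top view: the station has its bin at (298,195) and plate at (375,200), with the flap at x≈335. The candidates are the white box on the plate (374,192), the white one on the table (374,160, the spare), pink (340,152) and blue (435,214). The one on the plate fits, so I'll confirm it in a crop.

Run:
```python
from h import *
a=cv2.imread('pics/top0.png')[150:245,245:425]
b=cv2.imread('pics/side0.png')[150:275,270:420]
f=lambda x,s:cv2.resize(cv2.convertScaleAbs(x,alpha=1.6),None,fx=s,fy=s,interpolation=cv2.INTER_CUBIC)
cv2.imwrite('pics/c1.png',f(a,4.4));cv2.imwrite('pics/c2.png',f(b,4.8))
```

```text
(no output)
```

View pics/c1.png

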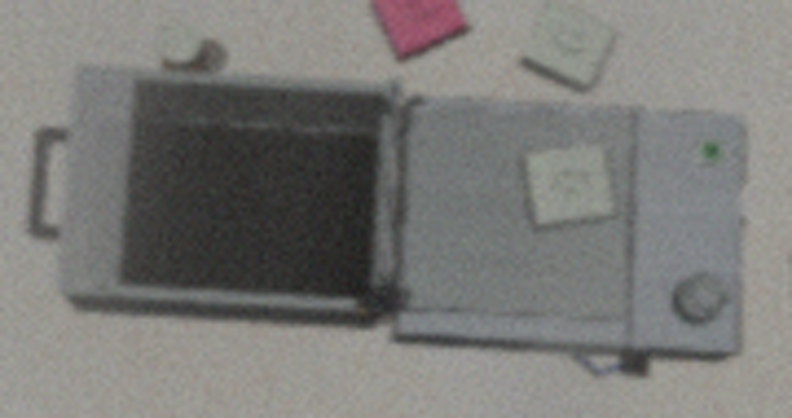

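View pics/c2.png

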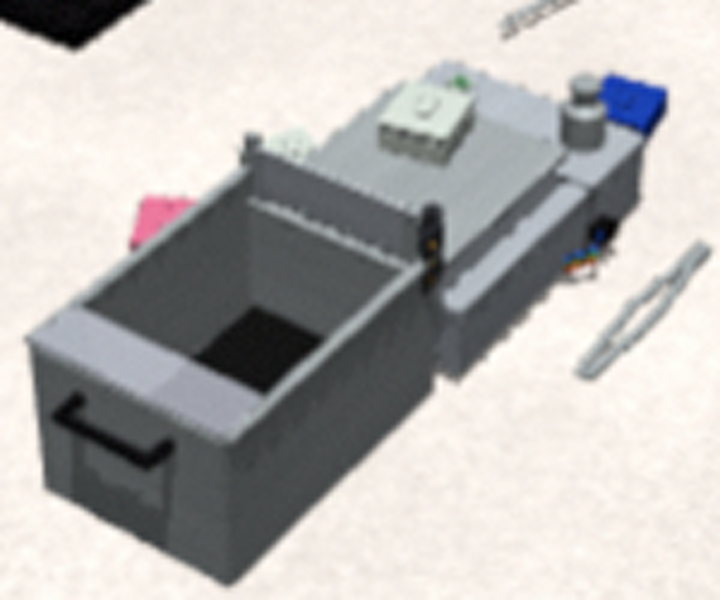

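```bash
cat > fit.py <<'E'
from h import *
from scipy.optimize import least_squares
T=lambda p:np.array(p)/4.4+[245,150]-.4
S=lambda p:np.array(p)/4.8+[270,150]-.4
obs=[('top',(-144,-62,85),T((636,108))),('top',(-144,62,85),T((628,318))),('top',(-218,75,58),T((739,352))),
('top',(-218,-75,58),T((746,114))),('top',(-8,75,58),T((395,338))),
('side',(-8,75,58),S((453,300))),('side',(193,-66,107),S((30,342))),('side',(193,66,107),S((233,442))),('side',(193,66,0),S((230,585))),('side',(2,60.5,130),S((432,208)))]
def W(q,P):
    c,s=np.cos(q[2]),np.sin(q[2]);P=np.atleast_2d(P).astype(float)
    return P@np.array([[c,s,0],[-s,c,0],[0,0,1]])+[q[0],q[1],0]
def res(q): return np.concatenate([(proj(n,W(q,np.array(P)/1e3))[0]-uv) for n,P,uv in obs])
r=least_squares(res,[.5,0,1.57],loss='soft_l1',x_scale=[.1,.1,.1]);q=r.x
if __name__=='__main__':
    print(q,np.degrees(q[2]));print(res(q).reshape(-1,2).round(1))
    inv=lambda P:(P-[q[0],q[1],0])@W([0,0,q[2]],np.eye(3)).T
    for n,c in(('top',T([(527,152),(605,145),(614,212),(540,226)])),('side',S([(400,82),(474,92),(455,146),(380,118)]))):
        print(n,inv(onz(n,c,.107)).round(4)*1e3,inv(onz(n,c,.107)).mean(0))
    np.save('q.npy',q)
E
python3 fit.py
```

```text
[ 0.52443785 -0.04656986  1.50896658] 86.45741627694493
[[-1.2  1.8]
 [-0.3  0. ]
 [ 0.2 -0.2]
 [-0.9 -0.5]
 [ 0.2 -1. ]
 [ 1.9  1.5]
 [-0.2 -1.2]
 [-0.8 -1.3]
 [ 1.1  0. ]
 [ 0.3 -0.6]]
top [[ -79.   -31.1  107. ]
 [-125.2  -37.8  107. ]
 [-131.4    2.4  107. ]
 [ -87.9   13.1  107. ]] [-0.10588145 -0.01332642  0.107     ]
side [[-113.7  -39.6  107. ]
 [-130.4    2.4  107. ]
 [ -77.7   23.2  107. ]
 [ -75.9  -28.2  107. ]] [-0.09943517 -0.0105631   0.107     ]
```

```bash
cat > tool.py <<'E'
from h import *
q=np.load('q.npy')
def st2w(x,y):
    c,s=np.cos(q[2]),np.sin(q[2]);return np.array([q[0]+c*x-s*y,q[1]+s*x+c*y])
def rep(tx,ty,tz,yaw):
    s=get_state();R=cv2.Rodrigues(np.array(s['tool_rot'],float))[0];p=s['position']
    d=np.r_[st2w(tx,ty),tz]-p
    c,sn=np.cos(q[2]),np.sin(q[2]);e=p[:2]-q[:2]
    print('t',round(s['time'],2),'tcp st',[round(v*1e3,1) for v in (c*e[0]+sn*e[1],-sn*e[0]+c*e[1],p[2])],'F',s['ft_force'].round(2))
    print('toolx',R[:,0].round(3),'jaw yaw st',np.degrees(np.arctan2(R[1,2],R[0,2])-q[2]).round(1))
    u=[np.cos(q[2]+yaw),np.sin(q[2]+yaw),0]
    for sg in(1,-1):
        z=sg*np.array(u);G=np.c_[[0,0,-1],np.cross(z,[0,0,-1]),z]
        rv=cv2.Rodrigues(R.T@G)[0].ravel();print(sg,'turn deg tool',np.degrees(rv).round(1))
    print('shift tool/25mm',(R.T@d/.025).round(2))
E
python3 - <<'E'
from tool import *
a=cv2.imread('pics/top0.png');c=a[176:206,358:390].astype(int)
hsv=cv2.cvtColor(a,cv2.COLOR_BGR2GRAY)
w=(a[...,1].astype(int)-a[...,0]) # whitish box is greener than plate
for r in range(180,206,2): print(hsv[r,360:390:2],w[r,360:390:2])
rep(-.092,-.012,.2,np.radians(12))
E
```

```text
[73 74 76 76 78 78 73 75 77 82 82 73 78 79 71] [ 1  0  1  0  0  0 -1  1  1 -1  1  0  0  1  0]
[74 74 73 74 75 77 73 72 82 79 78 77 78 78 75] [ 3  0 -2  1  0  2 -2 -1  2 -1  4  4 -1  1  1]
[74 72 73 80 82 90 88 89 89 89 89 77 76 77 68] [ 1  0  0  1  4  3  2  4  5  3  4  0  4 -1 -1]
[72 69 71 93 93 92 91 91 91 92 87 77 71 76 65] [ 2  0  2  6  7  5  5  5  6  5  2  4 -3  1  0]
[74 73 69 89 93 90 90 86 89 90 90 80 71 74 69] [0 2 1 6 7 6 5 3 4 4 5 4 0 1 2]
[73 71 66 86 95 90 91 87 87 83 91 86 72 74 67] [ 1  0  1  3  6  4  5  4  4  2  3  4  0 -1  0]
[74 70 62 86 92 83 87 85 93 89 92 89 69 77 66] [ 0  1 -1  2  2  3  5  3  7  1  6  4  1  1  0]
[74 74 67 87 89 95 93 88 87 90 90 88 73 74 64] [ 1 -1  4  7  4  6  4  5  5  5  5  6  1  1 -1]
[73 72 61 75 96 92 91 91 92 90 95 90 80 73 63] [ 4 -1  1  1  8  5  4  5  6  3  8  3  1  1  1]
[69 73 65 70 94 93 89 92 88 85 83 84 74 70 63] [ 2  0 -1  2  5  5  4  6  3  3  4  3  4  4 -2]
[75 71 75 65 82 76 71 67 69 66 63 71 77 72 59] [ 1  4  1  2  2  2  5  2  1  3  2  3  2  0 -1]
[72 74 74 62 67 70 69 72 74 74 75 79 78 73 69] [ 2  1  3 -1  0  0  0  0  0  1  0  2  0  0  1]
[72 75 74 74 73 76 77 75 79 75 76 76 75 75 61] [-1  2  1  1  0  4 -1  2  4  2 -1  2  2  0 -2]
t 0.1 tcp st [np.float64(-571.5), np.float64(245.2), np.float64(221.6)] F [ 0.66  0.14 -0.17]
toolx [-0.001  0.002 -1.   ] jaw yaw st -154.4
1 turn deg tool [-1.664e+02 -0.000e+00 -1.000e-01]
-1 turn deg tool [13.6 -0.1  0. ]
shift tool/25mm [  0.88  17.58 -12.83]
```

Emit:
play_rows --targets '[{"claw": 0,"linear": [0,0,0],"rotation": [0.075,0,0]},{"claw": 0,"linear": [0,0,0],"rotation": [0.075,0,0]},{"claw": 0,"linear": [0,0.7,-0.83],"rotation": [0,0,0]},{"claw": 0,"linear": [0,0.7,-0.83],"rotation": [0,0,0]},{"claw": 0,"linear": [0,0.7,-0.83],"rotation": [0,0,0]},{"claw": 0,"linear": [0,0.7,-0.83],"rotation": [0,0,0]},{"claw": 0,"linear": [0,0.7,-0.83],"rotation": [0,0,0]},{"claw": 0,"linear": [0,0.7,-0.83],"rotation": [0,0,0]},{"claw": 0,"linear": [0,0.7,-0.83],"rotation": [0,0,0]},{"claw": 0,"linear": [0,0.7,-0.83],"rotation": [0,0,0]}]'

```text
time: 0.93
position: [0.3559, -0.415, 0.2141]
tool_rot: [1.12, 1.278, -1.122]
ft_force: [0.1, -1.0, 0.4]
grip_width: 1.0
```

Run:
```python
from tool import *
a=cv2.imread('pics/top0.png')[176:206,358:390]
g=cv2.GaussianBlur(cv2.resize(cv2.cvtColor(a,cv2.COLOR_BGR2GRAY),None,fx=8,fy=8,interpolation=cv2.INTER_CUBIC),(0,0),6)
cs,_=cv2.findContours((g>82).astype(np.uint8),0,1)
k=max(cs,key=cv2.contourArea)[:,0].astype(float)
uv=(k+.5)/8-.5+[358,176];P=onz('top',uv,.107)[:,:2]-q[:2]
c,s=np.cos(q[2]),np.sin(q[2]);P=np.c_[c*P[:,0]+s*P[:,1],-s*P[:,0]+c*P[:,1]]
print(cv2.minAreaRect((P*1e3).astype(np.float32)))
rep(-.092,-.012,.2,np.radians(12))
```

```text
((-104.3805923461914, -14.97977066040039), (44.65196228027344, 42.93257522583008), 10.917159080505371)
t 0.93 tcp st [np.float64(-378.1), np.float64(145.4), np.float64(214.1)] F [ 0.08 -1.05  0.45]
toolx [-0.011  0.008 -1.   ] jaw yaw st -169.4
1 turn deg tool [178.5   0.8   0.8]
-1 turn deg tool [-1.4 -0.5  0.5]
shift tool/25mm [  0.58   8.29 -10.09]
```

Emit:
play_rows --targets '[{"claw": 0,"linear": [0,0.75,-0.9],"rotation": [0,0,0]},{"claw": 0,"linear": [0,0.75,-0.9],"rotation": [0,0,0]},{"claw": 0,"linear": [0,0.75,-0.9],"rotation": [0,0,0]},{"claw": 0,"linear": [0,0.75,-0.9],"rotation": [0,0,0]},{"claw": 0,"linear": [0,0.75,-0.9],"rotation": [0,0,0]},{"claw": 0,"linear": [0,0.75,-0.9],"rotation": [0,0,0]},{"claw": 0,"linear": [0,0.75,-0.9],"rotation": [0,0,0]},{"claw": 0,"linear": [0,0.75,-0.9],"rotation": [0,0,0]},{"claw": 0,"linear": [0,0.75,-0.9],"rotation": [0,0,0]},{"claw": 0,"linear": [0,0.75,-0.9],"rotation": [0,0,0]}]'

```text
time: 1.77
position: [0.5174, -0.1548, 0.2107]
tool_rot: [1.12, 1.284, -1.126]
ft_force: [0.8, -0.5, 0.5]
grip_width: 0.999
```

```bash
python3 -c "
from tool import *
rep(-.0925,-.012,.14,np.radians(11))"
```

```text
t 1.77 tcp st [np.float64(-108.4), np.float64(0.3), np.float64(210.7)] F [ 0.78 -0.54  0.54]
toolx [-0.017  0.01  -1.   ] jaw yaw st -169.6
1 turn deg tool [179.4   1.4   1.1]
-1 turn deg tool [-0.6 -0.7  0.9]
shift tool/25mm [ 2.82  0.64 -0.5 ]
```

Emit:
play_rows --targets '[{"claw": 0,"linear": [0,0.6,-0.5],"rotation": [-0.006,-0.008,0.01]},{"claw": 0,"linear": [0.7,0.1,-0.1],"rotation": [0,0,0]},{"claw": 0,"linear": [0.7,0,0],"rotation": [0,0,0]},{"claw": 0,"linear": [0.7,0,0],"rotation": [0,0,0]},{"claw": 0,"linear": [0.6,0,0],"rotation": [0,0,0]},{"claw": 0,"linear": [0,0,0],"rotation": [0,0,0]}]'

```text
time: 2.27
position: [0.5377, -0.1243, 0.14]
tool_rot: [1.105, 1.275, -1.096]
ft_force: [-1.2, 0.3, -0.6]
grip_width: 0.998
```

```bash
python3 -c "
from tool import *
rep(-.0925,-.012,.092,np.radians(11))
f=lambda x,s:cv2.resize(cv2.convertScaleAbs(x,alpha=1.5),None,fx=s,fy=s,interpolation=cv2.INTER_CUBIC)
A=f(get_image('side')[120:250,290:420],4.5);B=f(get_image('top')[150:245,300:425],3)
cv2.imwrite('pics/d1.png',A)
cv2.imwrite('pics/d2.png',B)"
```

```text
t 2.27 tcp st [np.float64(-76.7), np.float64(-18.0), np.float64(140.0)] F [-1.19  0.33 -0.59]
toolx [ 0.003  0.004 -1.   ] jaw yaw st -168.0
1 turn deg tool [-179.     0.3   -0.3]
-1 turn deg tool [ 1.  -0.2 -0.2]
shift tool/25mm [ 1.92 -0.37  0.57]
```

View pics/d1.png

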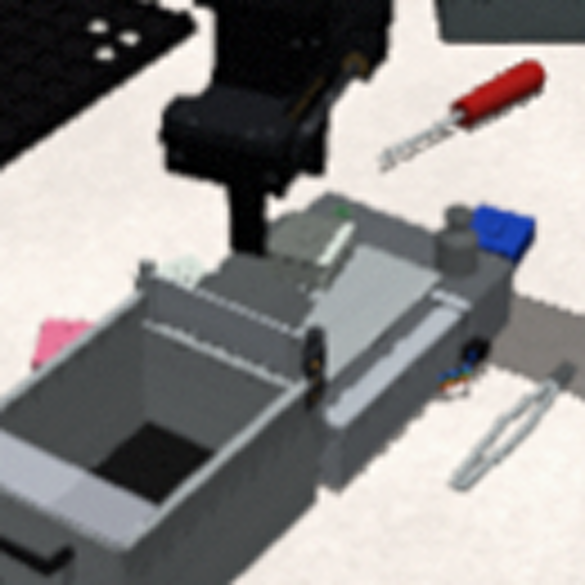

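```bash
python3 -c "
from tool import *
s=get_state();R=cv2.Rodrigues(s['tool_rot'])[0];p=s['position']
for k in(-.051,.051):
  print(k,[(proj('side',p+R[:,2]*k-R[:,0]*b)[0]-[290,120])*4.5 for b in (0,.06)], [(proj('top',p+R[:,2]*k)[0]-[300,150])*3])
"
```

```text
-0.051 [array([245.11341248, 243.4289124 ]), array([246.23015359, 159.12641979])] [array([136.0389917 , 115.44987225])]
0.051 [array([308.09364325, 158.3637114 ]), array([310.74057726,  76.54040259])] [array([255.12938235,  97.17876729])]
```

View pics/d2.png

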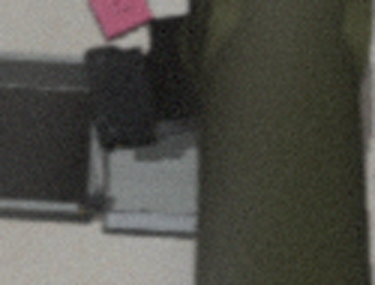

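Finger A's tip shows at (245,250) in the side crop, matching its projection (245,243). Finger B and the top view are hidden by the gripper and arm. I'll correct the sideways and backward offset before going down.

Emit:
play_rows --targets '[{"claw": 0,"linear": [0,-0.37,0.65],"rotation": [0.011,0,0]},{"claw": 0,"linear": [0,0,0],"rotation": [0,0,0]},{"claw": 0,"linear": [0,0,0],"rotation": [0,0,0]}]'

```text
time: 2.62
position: [0.5336, -0.1446, 0.1459]
tool_rot: [1.12, 1.259, -1.106]
ft_force: [0.9, -0.2, -0.7]
grip_width: 1.002
```

```bash
python3 -c "
from tool import *
rep(-.0945,-.0125,.092,np.radians(11))"
```

```text
t 2.62 tcp st [np.float64(-97.3), np.float64(-15.2), np.float64(145.9)] F [ 0.93 -0.18 -0.73]
toolx [ 0.011  0.001 -1.   ] jaw yaw st -169.1
1 turn deg tool [179.9  -1.   -0. ]
-1 turn deg tool [-0.1  0.  -0.7]
shift tool/25mm [ 2.15 -0.11 -0.13]
```

Emit:
play_rows --targets '[{"claw": 0,"linear": [0.4,-0.1,-0.1],"rotation": [0,0,-0.007]},{"claw": 0,"linear": [0.4,0,0],"rotation": [0,0,0]},{"claw": 0,"linear": [0.4,0,0],"rotation": [0,0,0]},{"claw": 0,"linear": [0.2,0,0],"rotation": [0,0,0]},{"claw": 0,"linear": [0,0,0],"rotation": [0,0,0]}]'

```text
time: 3.03
position: [0.5313, -0.1448, 0.1096]
tool_rot: [1.117, 1.262, -1.117]
ft_force: [0.1, -0.1, 0.3]
grip_width: 1.005
```

```bash
python3 -c "
from tool import *
rep(-.0945,-.0125,.092,np.radians(11))"
```

```text
t 3.03 tcp st [np.float64(-97.7), np.float64(-12.9), np.float64(109.6)] F [ 0.12 -0.13  0.29]
toolx [ 0.003 -0.002 -1.   ] jaw yaw st -169.3
1 turn deg tool [179.7  -0.2  -0.3]
-1 turn deg tool [-0.3  0.2 -0.1]
shift tool/25mm [ 0.7   0.01 -0.13]
```

Emit:
play_rows --targets '[{"claw": 0,"linear": [0.3,0,-0.1],"rotation": [0,0,0]},{"claw": 0,"linear": [0.25,0,0],"rotation": [0,0,0]},{"claw": 0,"linear": [0,0,0],"rotation": [0,0,0]},{"claw": 0,"linear": [0,0,0],"rotation": [0,0,0]}]'

```text
time: 3.37
position: [0.5304, -0.1411, 0.093]
tool_rot: [1.116, 1.265, -1.116]
ft_force: [1.2, 0.5, 0.3]
grip_width: 1.002
```

```bash
python3 -c "
from tool import *
rep(-.05,-.01,.092,np.radians(11))
f=lambda x,s:cv2.resize(cv2.convertScaleAbs(x,alpha=1.5),None,fx=s,fy=s,interpolation=cv2.INTER_CUBIC)
cv2.imwrite('pics/d3.png',f(get_image('side')[130:230,300:410],5))"
```

```text
t 3.37 tcp st [np.float64(-94.0), np.float64(-11.8), np.float64(93.0)] F [1.17 0.48 0.26]
toolx [ 0.001 -0.001 -1.   ] jaw yaw st -169.3
1 turn deg tool [ 1.797e+02 -0.000e+00 -1.000e-01]
-1 turn deg tool [-0.3  0.1 -0. ]
shift tool/25mm [ 0.04  0.26 -1.74]
```

View pics/d3.png

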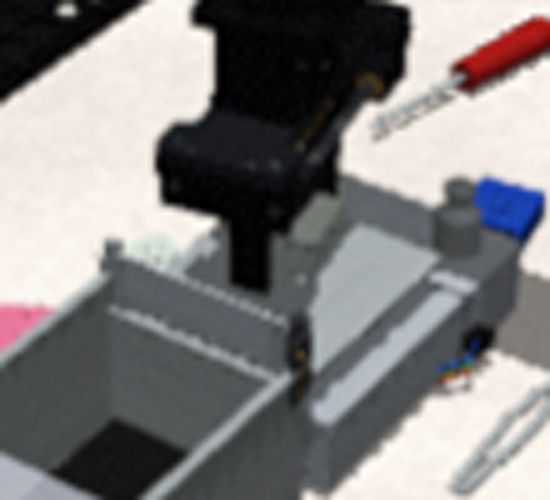

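Emit:
play_rows --targets '[{"claw": 0,"linear": [0.02,0.075,-0.39],"rotation": [0,0,0]},{"claw": 0,"linear": [0,0.075,-0.39],"rotation": [0,0,0]},{"claw": 0,"linear": [0,0.075,-0.39],"rotation": [0,0,0]},{"claw": 0,"linear": [0,0.075,-0.39],"rotation": [0,0,0]},{"claw": 0,"linear": [0,0.075,-0.39],"rotation": [0,0,0]}]'

```text
time: 3.83
position: [0.5342, -0.0897, 0.0935]
tool_rot: [1.117, 1.261, -1.119]
ft_force: [-0.3, -2.2, 0.8]
grip_width: 0.998
```

```bash
python3 -c "
from tool import *
rep(-.015,-.0125,.092,np.radians(11))"
```

```text
t 3.83 tcp st [np.float64(-42.4), np.float64(-12.4), np.float64(93.5)] F [-0.28 -2.21  0.75]
toolx [ 0.002 -0.003 -1.   ] jaw yaw st -169.5
1 turn deg tool [ 1.795e+02 -1.000e-01 -3.000e-01]
-1 turn deg tool [-0.5  0.2 -0.1]
shift tool/25mm [ 0.06  0.2  -1.08]
```

Emit:
play_rows --targets '[{"claw": 0,"linear": [0.05,0.075,-0.35],"rotation": [0,0,0]},{"claw": 0,"linear": [0,0.07,-0.35],"rotation": [0,0,0]},{"claw": 0,"linear": [0,0.05,-0.25],"rotation": [0,0,0]},{"claw": 0,"linear": [0,0,0],"rotation": [0,0,0]}]'

```text
time: 4.17
position: [0.5367, -0.0597, 0.0928]
tool_rot: [1.113, 1.261, -1.115]
ft_force: [-0.0, -1.8, -0.6]
grip_width: 1.004
```

```bash
python3 -c "
from tool import *
rep(.02,-.012,.092,np.radians(11))
f=lambda x,s:cv2.resize(cv2.convertScaleAbs(x,alpha=1.5),None,fx=s,fy=s,interpolation=cv2.INTER_CUBIC)
cv2.imwrite('pics/d4.png',f(get_image('side')[130:230,300:410],5))"
```

```text
t 4.17 tcp st [np.float64(-12.4), np.float64(-13.0), np.float64(92.8)] F [-0.   -1.76 -0.56]
toolx [ 0.003 -0.004 -1.   ] jaw yaw st -169.2
1 turn deg tool [179.8  -0.2  -0.4]
-1 turn deg tool [-0.2  0.3 -0.1]
shift tool/25mm [ 0.03  0.2  -1.28]
```

View pics/d4.png

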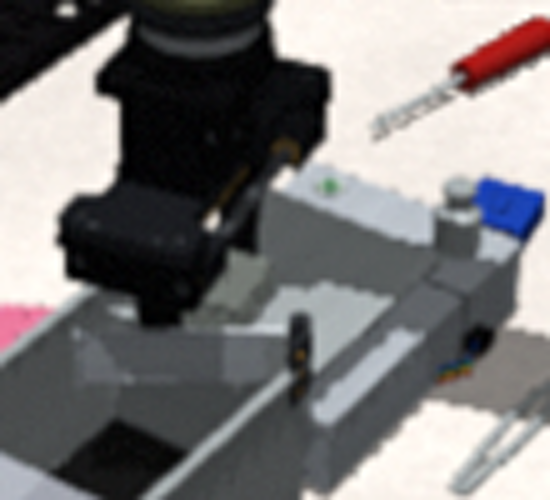

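Flap is held open by finger A at about 45°, and the box at crop (230,290) is clear of it, heading for the sill. I'll keep pushing.

Emit:
play_rows --targets '[{"claw": 0,"linear": [0.02,0.06,-0.3],"rotation": [0,0,0]},{"claw": 0,"linear": [0,0.06,-0.3],"rotation": [0,0,0]},{"claw": 0,"linear": [0,0.06,-0.3],"rotation": [0,0,0]},{"claw": 0,"linear": [0,0.06,-0.3],"rotation": [0,0,0]}]'

```text
time: 4.55
position: [0.5395, -0.0314, 0.0923]
tool_rot: [1.116, 1.256, -1.12]
ft_force: [-0.2, -2.0, -0.1]
grip_width: 1.001
```

```bash
python3 -c "
from tool import *
rep(.038,-.012,.092,np.radians(11))"
```

```text
t 4.55 tcp st [np.float64(16.0), np.float64(-14.1), np.float64(92.3)] F [-0.17 -2.03 -0.07]
toolx [ 0.004 -0.007 -1.   ] jaw yaw st -169.5
1 turn deg tool [179.5  -0.3  -0.6]
-1 turn deg tool [-0.5  0.4 -0.2]
shift tool/25mm [ 0.    0.08 -0.88]
```

Emit:
play_rows --targets '[{"claw": 0,"linear": [0,0.02,-0.27],"rotation": [0,0,0]},{"claw": 0,"linear": [0,0.02,-0.25],"rotation": [0,0,0]},{"claw": 0,"linear": [0,0.02,-0.2],"rotation": [0,0,0]},{"claw": 0,"linear": [0,0,0],"rotation": [0,0,0]}]'

```text
time: 4.88
position: [0.5392, -0.0082, 0.0923]
tool_rot: [1.116, 1.258, -1.116]
ft_force: [-0.4, -0.2, -0.7]
grip_width: 0.998
```

```bash
python3 -c "
from tool import *
rep(.042,-.012,.092,np.radians(11))
f=lambda x,s:cv2.resize(cv2.convertScaleAbs(x,alpha=1.5),None,fx=s,fy=s,interpolation=cv2.INTER_CUBIC)
cv2.imwrite('pics/d5.png',f(get_image('side')[130:250,280:400],4.9))"
```

```text
t 4.88 tcp st [np.float64(39.2), np.float64(-12.3), np.float64(92.3)] F [-0.44 -0.18 -0.73]
toolx [ 0.005 -0.005 -1.   ] jaw yaw st -169.4
1 turn deg tool [179.6  -0.4  -0.5]
-1 turn deg tool [-0.4  0.3 -0.2]
shift tool/25mm [ 0.01  0.01 -0.11]
```

View pics/d5.png

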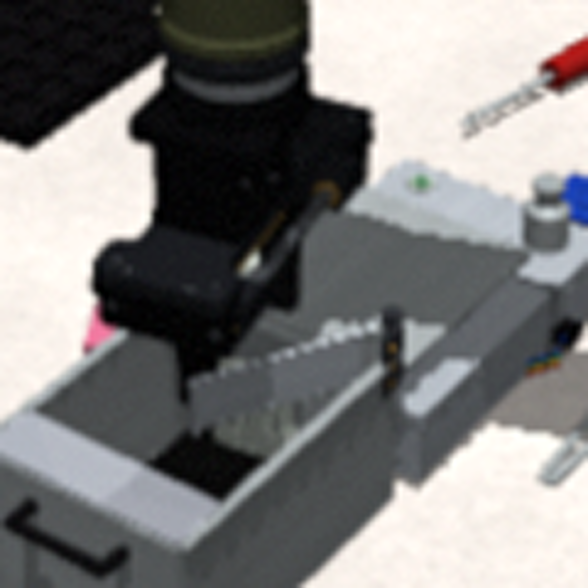

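The plate is empty and the box appears at crop (250,430), below the flap and tipped off the sill. I'll wait half a second and check that it's down before releasing the flap.

Emit:
play_rows --targets '[{"claw": 0,"linear": [0,0,0],"rotation": [0,0,0]},{"claw": 0,"linear": [0,0,0],"rotation": [0,0,0]},{"claw": 0,"linear": [0,0,0],"rotation": [0,0,0]},{"claw": 0,"linear": [0,0,0],"rotation": [0,0,0]},{"claw": 0,"linear": [0,0,0],"rotation": [0,0,0]},{"claw": 0,"linear": [0,0,0],"rotation": [0,0,0]}]'

```text
time: 5.43
position: [0.5397, -0.0091, 0.0924]
tool_rot: [1.118, 1.257, -1.117]
ft_force: [1.1, 0.2, -0.6]
grip_width: 1.001
```

```bash
python3 -c "
from tool import *
rep(.039,-.012,.2,np.radians(11))
f=lambda x,s:cv2.resize(cv2.convertScaleAbs(x,alpha=2),None,fx=s,fy=s,interpolation=cv2.INTER_CUBIC)
cv2.imwrite('pics/d6.png',f(get_image('side')[180:250,290:380],7))"
```

```text
t 5.43 tcp st [np.float64(38.4), np.float64(-12.9), np.float64(92.4)] F [ 1.11  0.22 -0.61]
toolx [ 0.006 -0.004 -1.   ] jaw yaw st -169.5
1 turn deg tool [179.5  -0.5  -0.4]
-1 turn deg tool [-0.5  0.3 -0.3]
shift tool/25mm [-4.31 -0.01 -0.01]
```

View pics/d6.png

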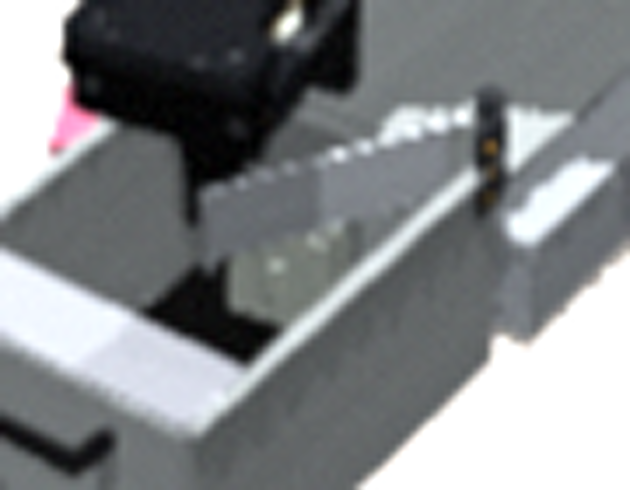

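The box stands in the bin at crop (285,275). Its length is shorter than the sill height, so it is below the sill. Lifting straight up to release the flap.

Emit:
play_rows --targets '[{"claw": 0,"linear": [-0.6,0,0],"rotation": [0,0,0]},{"claw": 0,"linear": [-0.8,0,0],"rotation": [0,0,0]},{"claw": 0,"linear": [-0.8,0,0],"rotation": [0,0,0]},{"claw": 0,"linear": [-0.8,0,0],"rotation": [0,0,0]},{"claw": 0,"linear": [-0.8,0,0],"rotation": [0,0,0]},{"claw": 0,"linear": [-0.8,0,0],"rotation": [0,0,0]},{"claw": 0,"linear": [-0.5,0,0],"rotation": [0,0,0]}]'

```text
time: 6.07
position: [0.5336, -0.0084, 0.2195]
tool_rot: [1.113, 1.27, -1.126]
ft_force: [1.3, 0.1, -0.2]
grip_width: 0.998
```

Emit:
play_rows --targets '[{"claw": 0,"linear": [0,-0.4,0.9],"rotation": [0,0,0]},{"claw": 0,"linear": [0,-0.4,0.9],"rotation": [0,0,0]},{"claw": 0,"linear": [0,-0.4,0.9],"rotation": [0,0,0]},{"claw": 0,"linear": [0,-0.4,0.9],"rotation": [0,0,0]},{"claw": 0,"linear": [0,-0.4,0.9],"rotation": [0,0,0]},{"claw": 0,"linear": [0,-0.4,0.9],"rotation": [0,0,0]},{"claw": 0,"linear": [0,-0.4,0.9],"rotation": [0,0,0]},{"claw": 0,"linear": [0,-0.4,0.9],"rotation": [0,0,0]},{"claw": 0,"linear": [0,0,0],"rotation": [0,0,0]},{"claw": 0,"linear": [0,0,0],"rotation": [0,0,0]}]'

```text
time: 6.9
position: [0.4737, -0.2006, 0.2237]
tool_rot: [1.111, 1.274, -1.117]
ft_force: [-0.4, 0.8, 0.1]
grip_width: 1.0
```

```bash
python3 -c "
from tool import *
rep(.039,-.012,.2,np.radians(11))
f=lambda x,s:cv2.resize(cv2.convertScaleAbs(x,alpha=1.8),None,fx=s,fy=s,interpolation=cv2.INTER_CUBIC)
A=f(get_image('side')[165:275,270:400],4);B=f(get_image('top')[145:250,245:345],2.7)
B=cv2.copyMakeBorder(B,0,440-B.shape[0],0,0,0);cv2.imwrite('pics/d7.png',np.hstack([A,B]))"
```

```text
t 6.9 tcp st [np.float64(-156.9), np.float64(41.1), np.float64(223.7)] F [-0.39  0.78  0.15]
toolx [-0.007  0.001 -1.   ] jaw yaw st -169.0
1 turn deg tool [180.    0.6   0.2]
-1 turn deg tool [-0.  -0.1  0.4]
shift tool/25mm [ 0.94  3.58 -7.29]
```

View pics/d7.png

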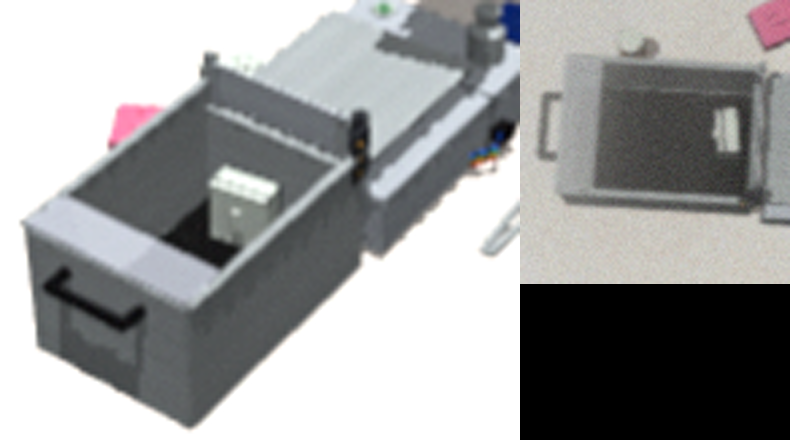

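The box stands on end on the bin floor (crop (245,205)), its centre well below the sill. The flap is closed, the plate is empty and the bystanders in view look unmoved. I'll let it settle, then hand in.

Emit:
play_rows --targets '[{"claw": 0,"linear": [0,0,0],"rotation": [0,0,0]},{"claw": 0,"linear": [0,0,0],"rotation": [0,0,0]},{"claw": 0,"linear": [0,0,0],"rotation": [0,0,0]},{"claw": 0,"linear": [0,0,0],"rotation": [0,0,0]},{"claw": 0,"linear": [0,0,0],"rotation": [0,0,0]},{"claw": 0,"linear": [0,0,0],"rotation": [0,0,0]},{"claw": 0,"linear": [0,0,0],"rotation": [0,0,0]},{"claw": 0,"linear": [0,0,0],"rotation": [0,0,0]}]'

```text
time: 7.67
position: [0.4759, -0.1943, 0.2237]
tool_rot: [1.103, 1.279, -1.108]
ft_force: [-0.5, 0.2, 0.4]
grip_width: 1.002
```

```bash
python3 -c "
from bench import *
print(close_job())"
```

```text
the job is handed in; nothing more can be done
None
```

The failed box is in the reject bin and the flap has closed behind it; I handed the job in at about 7.7 s, and no verdict was reported. With the gripper open around the box, the front finger pushed the flap open and held it. The rear finger slid the box along the plate and over the sill, then I lifted straight up to let the flap shut.

- **Box and flap:** the last pictures show the box on the bin floor, standing on its end. Its centre is at about z 33 mm, inferred from its size and how it stands, and it is well below the sill. The flap looks closed and the plate is empty.
- **Forces:** wrist force readings stayed around 2 N throughout the push.
- **Bystanders:** those in view look unmoved, but I did not measure them. The dish, nozzle, beaker and driver were outside the final crops.
- **Not measured:** I had no direct reading of the flap angle or of force between flap and box. During the push I could only see that they stayed apart in the side view, because the arm blocked the top camera. No check failed, but early on the tool overshot about 16 mm along the station's x; I corrected that before lowering it.

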